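# Hang the grey bin back on its slotted stand

### The job

Hang the empty grey plastic bin on the slotted steel stand: feel gently for the two slots with the two hook tabs on the bin's back, push them in, then press the bin down until it is fully home and the black spring catch has snapped out over its crossbar, and let go. Do not ram the stand, and leave the other things on the counter where they are.

Things in the scene. Friction and masses are not known exactly. Their poses are not given: they have to be found in the camera images.
- bin: Empty pale grey plastic bin, 350 g (+-20 %), 80 mm deep (x), 130 wide (y), walls 55 high. Origin: centre of underside; z up; +x out of its back. Outer back face at x=40. Above the back wall two ears (|y| 30 to 60) rise to z=105, joined by a crossbar 4 mm thick at z 79 to 85, open below it down to z=55.
- bin_grip (a point): On the bin at (0,0,86) mm in its frame: the grip, an upright fin in the bin's x-z plane, 8 mm thick (y), x from -25 to 25, top at z=104, free on both sides above the 55 mm walls.
- bin_tabs (a point): On the bin at (40,0,87) mm in its frame, midway between the two steel hook tabs. These stick out of the back at y=+45 and y=-45, each 10 mm wide, to x=49.5: a neck at z 84 to 90, and at its end (x 45.5 to 49.5) a lip hanging down to z=66.
- stand: Fixed steel stand, 230 mm wide, 190 high; base plate 10 thick, 65 mm out in front. Origin on the counter below the middle of its front face; z up; front looks to -x, the bin goes on towards +x. Front: a steel strip 154 wide, 4 thick (x 0 to 4), z 50 to 190, with two upright slots. More than 40 N of the bin or robot against the stand spoils it.
- slots (a point): On the stand's frame at (0,0,158.5) mm: midway between the slots if the strip is centred. Slots are 12.6 mm wide, z 144 to 173, at y=+45 and -45 of the strip. The strip can be set sideways and is stiffly clamped up to 14 mm to either side (y) of the middle; no pose tells how far: find the slots by eye or feel.
- home (a point): On the stand's frame at (-40,0,60) mm, stand's axes: the bin's origin when fully home, if the strip is centred; else up to 16 mm to either side (y). x and z hold always. Tabs enter the slots with the bin raised 18 to 23 mm above this; tabs that miss stop on the strip with the bin 9.5 mm short in x. Then press down to z of home.
- catch (a joint): Black spring nose, 24 mm wide, in the strip's middle, 5 mm proud of its face, sloped on top, hooked below. 0 = out, up to 0.007 m = pushed in. On the way down the bin's crossbar pushes it in (5 to 15 N down on the bin); it snaps out over the crossbar when the bin is home and locks it.
Mind the look-alikes: they are no part of the job. What is shaped like the bin but blue is not meant.

How it is judged:
By the outcome, as a careful person would: the job done as asked, in the order asked, and still so for the second after the job is handed in, with the robot touching nothing.
It also fails if it takes over 67 s, if anything falls off the work surface, if the arm or the gripper's body presses on something with over 40 N, if the wrist force passes 120 N, or if a joint passes its speed limit or range.

### The arm

A 6-joint arm with a two-finger parallel gripper is mounted at the origin on the work surface. World frame = base frame: x ahead of the robot, y to its left, z up, the work surface at z = 0. Lengths are in m, angles in rad, forces in N, time in s.
With the tool pointing down it reaches from about 0.3 to 0.75 m from the base axis. Payload 8.5 kg.
Tool frame: the origin (TCP) lies between the finger pads; the fingertips stand 17 mm ahead of it and the grasp point (between the pads) lies 2 mm behind it (manip.nose_length is the distance from the TCP to the fingertips, in m); z points along the fingers, y is the line along which they close (so a half turn about z gives the same grasp; the last joint's range is limited). The gripper opens to 88 mm and grips with 3 to 60 N. Pads are 18 mm wide; open, the fingers measure 123 mm over their backs; the gripper's body (75 mm by 187 mm) begins 45 mm behind the grasp point.
Start: joints at [1.006, 0.381, 1.297, -0, 1.464, -0.215], TCP at [0.188, 0.517, 0.256] pointing down, gripper open.
Joint ranges: [-3.11, 3.11], [-0.89, 2.33], [0.22, 2.48], [-1.42, 4.56], [0.17, 2.85], [-2.88, 2.88]. Speed limits (rad/s): [2.39, 2.39, 3.14, 3.14, 3.14, 3.14].

### API

Orientations are given as a rotation vector (axis times angle).
In Python, from station import manip gives the robot as it stands.
- The arm moves only by the tool step_arm, never from a script. Its arguments are lists of equal length, an entry for each row: "rotation": the turn, a rotation vector about the tool's x, y, z in rad, a list of three; "slide": the shift along the tool's x, y, z in mm, a list of three; "claw": the finger opening in mm, from 0 to 88.1. A call has 1 to 10 rows; each row is the pose to reach, as a shift and turn from the pose commanded when the call began, along the tool's axes at that moment; what a row does not reach only later rows make up. A row lasts 1/8 s, in which the tool goes at most 62.5 mm and 10.7 degrees, less where a joint would pass 70% of its speed; a pose out of reach is approached as far as the arm can. A call with a gripper value outside its range is refused whole. The fingers move at their own pace and stop on an object; "grip_force" is the grip in N (left out, the last holds). Time passes only in rows, so rows that repeat a pose let the fingers close. It gives the time, the measured TCP pose, the force, the opening and the grip force at its end, in the units of the state.
- manip.state(): the state, without advancing time (a new reading comes with each control period).
- manip.read_camera(name): name is "scene" or "side" or "wrist"; returns (picture, depth): 420x560x3 uint8, blue, green, red; 420x560 float32, m along the optical axis (not along the pixel's ray), 0 where there is no reading.
- manip.get_calibration(name): a dict with "camera_matrix" (3x3 intrinsics, pixels), "k1" (the pictures are not rectified: a ray, as slopes to the right and down, at radius r is drawn at 1 + k1 r^2 times it, then the intrinsics apply), "R" (3x3) and "t" (3): a world point X has camera coordinates R X + t. Camera axes: x right, y down, z forward; pixel columns grow to the right and rows downward; lengths in m; the calibration is good to about 2 mm. A picture is of the moment at which its call begins: read the wrist's pose just before it. get_calibration takes no time and is no camera call; for the wrist camera it gives the pose at the moment of the call.
- manip.sign_off(): hands the job in; it is judged then, once.
The state is a dict: "t": time; "q": joint angles; "qd": joint speeds; "joint_efforts": joint torques, N m; "position": TCP position; "tcp_rot": TCP orientation; "force": force on the tool from outside, world axes, zero at the start; "wrist_torque": the same for the moment, N m; "width": finger opening in m; "grasp_force": force on a finger pad.
Only numpy, scipy, OpenCV 4.12 (cv2) and the standard library are available. Lean on these libraries where they do the work, as an engineer would, in place of code of your own. Each camera call takes 0.05 s, during which the arm holds its last target. There are 200 camera calls.

## Working session

There is one attempt and no reset: what is moved stays moved. The work goes in short steps, Python scripts to look and compute and a tool call to move; the robot and the scene stay as the last step left them, time stands still between calls to the robot, and variables do not carry over. Pictures are saved under pics/ and viewed, at most 10 in all, crops included, and the job is handed in when it is done.

Besides the shell and the picture viewer there is one more tool, called after "Emit:" in YAML: its name, and indented under it one key for each argument. step_arm: Moves the arm, as the interface text tells. Its arguments: {"type":"object","properties":{"rotation":{"type":"array"},"slide":{"type":"array"},"claw":{"type":"array"},"grip_force":{"type":"number"}},"required":["rotation","slide","claw"]}

```bash
mkdir -p pics
cat > h.py <<'E'
from station import manip
import numpy as np, cv2
def grab(n):
    c=manip.get_calibration(n); p,d=manip.read_camera(n); return p,d,c
def cloud(d,c):
    K=np.array(c["camera_matrix"]);h,w=d.shape
    u,v=np.meshgrid(np.arange(w),np.arange(h))
    x=cv2.undistortPoints(np.stack([u,v],-1).reshape(-1,1,2).astype(float),K,np.array([c["k1"],0,0,0.])).reshape(h,w,2)
    P=np.dstack([x[...,0]*d,x[...,1]*d,d])
    return (P-np.array(c["t"]))@np.array(c["R"])
E
python3 - <<'E'
from h import *
for n in("scene","side"):
    p,d,c=grab(n); cv2.imwrite(f"pics/{n}0.png",p); np.savez(f"{n}0.npz",p=p,P=cloud(d,c),d=d)
    print(n,-np.array(c["R"]).T@np.array(c["t"]),np.array(c["R"])[2],c["k1"])
print(manip.state())
E
```

```text
scene [1.21800133 0.20808017 0.72640387] [-0.71598942 -0.24030384 -0.65544886] -0.057247601583270545
side [0.36237654 0.63054383 0.52058993] [ 0.24992678 -0.82646326 -0.50447506] 0.028062912419197714
{'t': 0.1, 'q': array([ 1.00571406e+00,  3.81135618e-01,  1.29812047e+00,  2.93370682e-05,
        1.46360066e+00, -2.15316446e-01]), 'qd': array([-0.00058235,  0.00040602, -0.00367616, -0.00201931, -0.0013633 ,
       -0.0003333 ]), 'joint_efforts': array([ 2.98825587e-03, -4.38648105e+01, -2.24913543e+01,  7.14783976e-02,
        3.41386499e-02, -3.72073043e-05]), 'position': array([0.18835995, 0.51651309, 0.2552175 ]), 'tcp_rot': array([-5.46531058e-01, -3.09317225e+00,  1.81864642e-03]), 'force': array([ 0.99757646, -0.14936126,  0.5190963 ]), 'wrist_torque': array([ 0.00425874, -0.02315747,  0.02812671]), 'grasp_force': 0.0, 'width': 0.08787066739178703}
```

View pics/scene0.png

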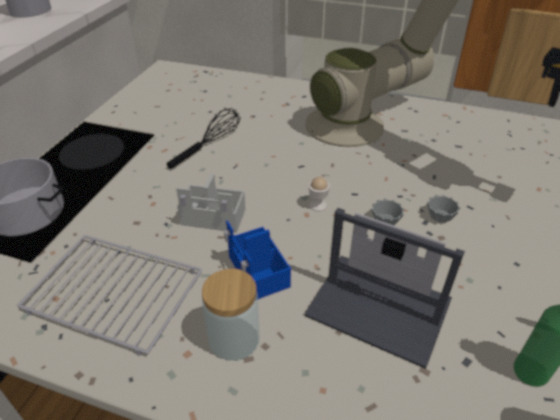

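View pics/side0.png

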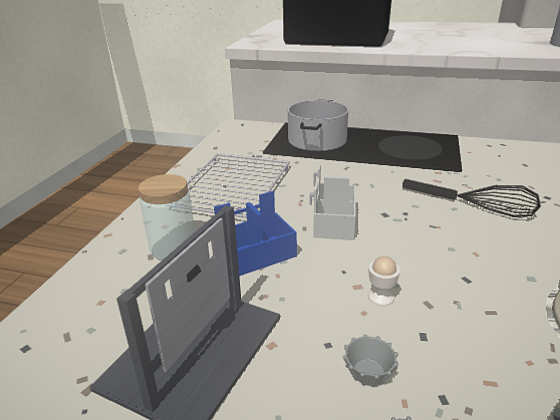

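Candidates: the pale grey bin at scene (212,205) / side (335,210); the blue look-alike at scene (258,262) / side (255,240), which is not meant; and grey pots at (388,212), (440,210) and (22,195), which are not bins. I choose the grey bin. The stand is at scene (390,270), with its front face, slots (168,290)/(222,230) and catch (194,272) visible in the side view.

Run:
```python
from h import *
# grey bin: points by region, height
for n,(x0,x1,y0,y1) in {"scene":(165,255,170,238),"side":(300,365,160,245)}.items():
    z=np.load(n+"0.npz");P=z["P"][y0:y1,x0:x1].reshape(-1,3);C=z["p"][y0:y1,x0:x1].reshape(-1,3).astype(int)
    m=(P[:,2]>.012)&(P[:,2]<.12)&(C.max(1)-C.min(1)<40)
    Q=P[m]; print(n,"bin",m.sum(),cv2.minAreaRect(Q[:,:2].astype(np.float32)),Q[:,2].max(), np.median(Q,0))
    T=Q[Q[:,2]>.088]; print(" high",len(T),T.mean(0) if len(T) else 0); 
    if n=="side": print(np.round(T[::6],3))
    W=Q[(Q[:,2]>.045)&(Q[:,2]<.06)];print(" rim",cv2.minAreaRect(W[:,:2].astype(np.float32)))
for n,(x0,x1,y0,y1) in {"scene":(300,465,200,360),"side":(85,285,200,420)}.items():
    z=np.load(n+"0.npz");P=z["P"][y0:y1,x0:x1].reshape(-1,3);C=z["p"][y0:y1,x0:x1].reshape(-1,3).astype(int)
    m=(P[:,2]>.07)&(P[:,2]<.2)&((C[:,0]-C[:,2])<30)
    Q=P[m]; print(n,"stand up",m.sum(),cv2.minAreaRect(Q[:,:2].astype(np.float32)),Q[:,2].max())
    b=(P[:,2]>.005)&(P[:,2]<.02)&(C.max(1)<95); print(" base",b.sum(),cv2.minAreaRect(P[b][:,:2].astype(np.float32)))
    q=Q[:,:2];print(" pca",q.mean(0),np.linalg.svd(q-q.mean(0),full_matrices=False)[1:])if 0 else None
s=np.load("side0.npz");big=cv2.resize(s["p"][190:420,80:360],None,fx=2.6,fy=2.6,interpolation=cv2.INTER_CUBIC);cv2.imwrite("pics/sidecrop.png",big)
for (u,v) in [(168,290),(222,230),(194,272),(160,290),(230,230),(195,285),(200,260),(150,330)]: print((u,v),s["P"][v,u])
```

```text
scene bin 2411 ((0.5024247765541077, -0.16195103526115417), (0.21818837523460388, 0.14106634259223938), 62.24428176879883) 0.10761867069470715 [ 0.51980552 -0.18744133  0.05134431]
 high 389 [ 0.51775553 -0.18342887  0.09747342]
 rim ((0.49439874291419983, -0.16369839012622833), (0.20653313398361206, 0.12239231914281845), 75.1319351196289)
side bin 2391 ((0.49050626158714294, -0.19189146161079407), (0.08954673260450363, 0.13374412059783936), 7.256919860839844) 0.10622585726773336 [ 0.48563647 -0.18817334  0.04837378]
 high 313 [ 0.49749425 -0.1888544   0.09751675]
[[ 0.532 -0.247  0.105]
 [ 0.528 -0.242  0.103]
 [ 0.529 -0.243  0.098]
 [ 0.528 -0.243  0.093]
 [ 0.528 -0.218  0.101]
 [ 0.528 -0.218  0.098]
 [ 0.526 -0.218  0.096]
 [ 0.526 -0.219  0.093]
 [ 0.508 -0.189  0.105]
 [ 0.497 -0.194  0.104]
 [ 0.485 -0.199  0.103]
 [ 0.509 -0.188  0.104]
 [ 0.498 -0.192  0.103]
 [ 0.486 -0.193  0.104]
 [ 0.475 -0.195  0.104]
 [ 0.463 -0.196  0.105]
 [ 0.499 -0.188  0.102]
 [ 0.488 -0.189  0.104]
 [ 0.476 -0.192  0.103]
 [ 0.465 -0.193  0.104]
 [ 0.499 -0.188  0.101]
 [ 0.488 -0.192  0.1  ]
 
[... 1044 characters left out ...]
5698547), (0.22912587225437164, 0.42994576692581177), 79.39727783203125)
side stand up 10727 ((0.63176429271698, 0.11174337565898895), (0.20836572349071503, 0.3694040775299072), 28.35312843322754) 0.19152508108259625
 base 8011 ((0.6225936412811279, 0.2081718146800995), (0.22940300405025482, 0.16975367069244385), 79.0169906616211)
(168, 290) [0.72319561 0.09383516 0.00077065]
(222, 230) [0.59148385 0.13683962 0.17118273]
(194, 272) [0.60185152 0.21080839 0.15264562]
(160, 290) [0.6153212  0.2700346  0.16922367]
(230, 230) [0.58838053 0.11669009 0.15886055]
(195, 285) [0.60464708 0.20812063 0.12860821]
(200, 260) [0.60104465 0.19255144 0.15849852]
(150, 330) [0.6998118  0.19349241 0.01019116]
```

```bash
python3 -c "
from h import *
a=np.load('scene0.npz')['p'][165:245,160:260];b=np.load('side0.npz')['p'][155:245,295:375]
cv2.imwrite('pics/bincrop.png',np.hstack([cv2.resize(a,(400,320),interpolation=2),cv2.resize(b,(320,320),interpolation=2)]))"
```

```text
(no output)
```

View pics/bincrop.png

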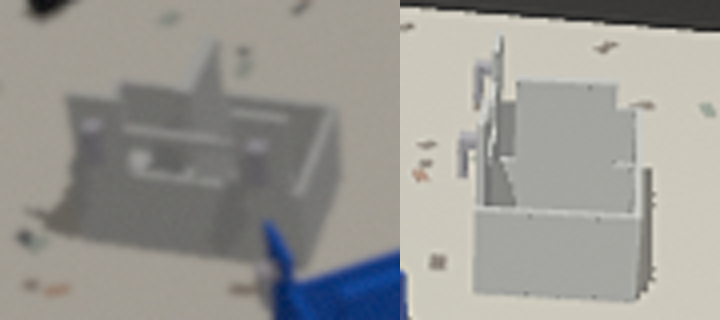

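View pics/sidecrop.png

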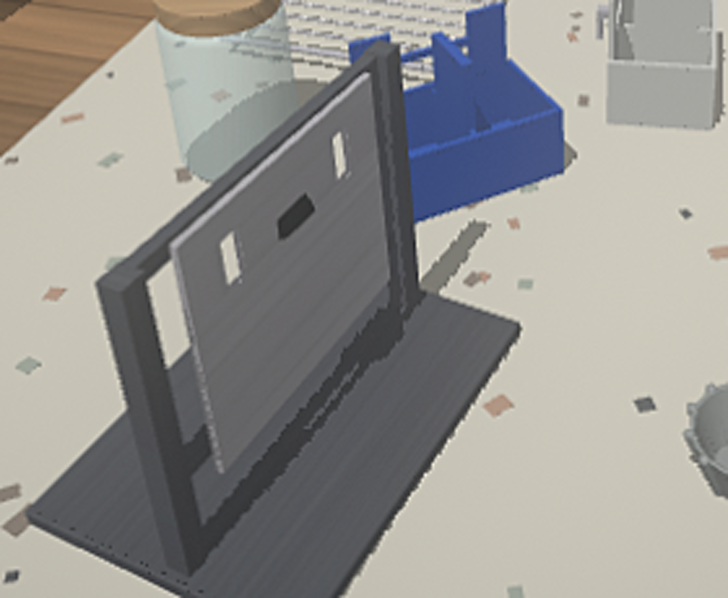

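```bash
cat >> h.py <<'E'
def ray(c,uv):
    K=np.array(c["camera_matrix"]);R=np.array(c["R"])
    x=cv2.undistortPoints(np.array(uv,float).reshape(-1,1,2),K,np.array([c["k1"],0,0,0.])).reshape(-1,2)
    return -R.T@np.array(c["t"]),np.c_[x,np.ones(len(x))]@R
def plane(o,d,n,k): return o+d*((k-o@n)/(d@n))[:,None]
E
python3 - <<'E'
from h import *
z=np.load("side0.npz");p,P=z["p"],z["P"];c=manip.get_calibration("side")
g=p.max(2)
poly=np.array([(146,283),(219,221),(230,300),(165,368)])
M=np.zeros(g.shape,np.uint8);cv2.fillConvexPoly(M,poly,1)
Q=P[(M>0)&(P[...,0]>.57)&(P[...,0]<.64)&(P[...,2]>.06)]
# robust vertical plane fit x = a + b y + e z
A=np.c_[np.ones(len(Q)),Q[:,1],Q[:,2]];w=np.ones(len(Q),bool)
for _ in range(6):
    s=np.linalg.lstsq(A[w],Q[w,0],rcond=None)[0];r=Q[:,0]-A@s;w=abs(r)<.004
yaw=-np.arctan(s[1]);print("fit",s,w.mean(),"std",r[w].std(),"stand yaw",np.degrees(yaw))
X=np.array([np.cos(yaw),np.sin(yaw),0]);Y=np.array([-np.sin(yaw),np.cos(yaw),0])
k=np.median(Q[w]@X);print("plane k",k)
# base rect: centre
B=P[(P[...,2]>.006)&(P[...,2]<.016)&(g<100)];B=B[(B@X>k-.1)&(B@X<k+.12)]
for ax in(X,Y):print("base ext",np.percentile(B@ax,[.3,99.7]))
# slots: bright pixels inside the strip
m=((g>150)&(cv2.erode(M,np.ones((5,5)))>0)).astype(np.uint8)
n,l,st,ce=cv2.connectedComponentsWithStats(m)
for i in range(1,n):
    if st[i,4]>15:
        cc=plane(*ray(c,[ce[i]]),X,k)[0];print("slot",st[i],ce[i],"Y",cc@Y,"Z",cc[2])
m=((g<60)&(cv2.erode(M,np.ones((9,9)))>0)).astype(np.uint8)
n,l,st,ce=cv2.connectedComponentsWithStats(m)
for i in range(1,n):
    if st[i,4]>15:
        cc=plane(*ray(c,[ce[i]]),X,k-.003)[0];print("dark",st[i],ce[i],"Y",cc@Y,"Z",cc[2])
# posts at z 0.1..0.18 along Y
U=P[(P[...,2]>.08)&(P[...,2]<.17)&(abs(P@X-k)<.03)];print("post Y ext",np.percentile(U@Y,[.3,99.7]))
# bin yaw from fin top & side rim
z2=P[155:245,295:375].reshape(-1,3)
F=z2[(z2[:,2]>.08)&(z2[:,2]<.101)&(z2[:,0]>.455)&(z2[:,0]<.512)&(abs(z2[:,1]+.19)<.02)]
b=np.polyfit(F[:,0],F[:,1],1);print("fin yaw",np.degrees(np.arctan(b[0])),F.mean(0),np.percentile(F[:,0],[1,99]))
from scipy.spatial.transform import Rotation as R
print(R.from_rotvec(manip.state()["tcp_rot"]).as_matrix().round(3))
E
```

```text
fit [0.56563427 0.18285201 0.00304363] 0.9943575689182653 std 0.0007253083598728981 stand yaw -10.36217478942251
plane k 0.5567785165212636
base ext [0.45941006 0.66214481]
base ext [-0.64040524  0.43046548]
slot [208 241   5  18  58] [209.96551724 249.37931034] Y 0.2736610448594812 Z 0.15980800628136999
slot [165 280   7  19  90] [168.04444444 289.13333333] Y 0.3633358610283862 Z 0.1604446551193262
dark [187 265  14  16 107] [193.04672897 272.85981308] Y 0.31808845544521336 Z 0.15315236054557135
post Y ext [-2.06575994  0.42549105]
fin yaw 7.094847513847276 [ 0.48525011 -0.19050513  0.09048035] [0.4617919  0.50916146]
[[-0.939  0.343 -0.001]
 [ 0.343  0.939 -0.001]
 [ 0.    -0.001 -1.   ]]
```

The crop confirms the choice: a grey bin with its fin, ears, crossbar and two steel hooks facing +x. The slots show clearly in the side crop at (231,258) and (340,155), with the strip shifted off the middle. Next I work out the approach above the bin.

```bash
cat >> h.py <<'E'
from scipy.spatial.transform import Rotation as Ro
def go(pos,yaw,st=None):
    "tool-frame slide (mm) and rotvec to TCP pos, tool down, closing axis along bin y at heading yaw (deg)"
    st=st or manip.state();R0=Ro.from_rotvec(st["tcp_rot"]).as_matrix()
    a=np.radians(yaw);y=np.array([-np.sin(a),np.cos(a),0]);zz=np.array([0,0,-1.]);R1=np.c_[np.cross(y,zz),y,zz]
    print("slide",(R0.T@(np.array(pos)-st["position"])*1000).round(1),"rot",Ro.from_matrix(R0.T@R1).as_rotvec().round(4))
E
python3 - <<'E'
from h import *
go([.485,-.1935,.22],7.2)
E
```

```text
slide [-522.  -565.3   35.8] rot [-0.0011 -0.0006 -0.4754]
```

Emit:
step_arm:
  rotation:
    - [0, 0, -0.05]
    - [0, 0, -0.1]
    - [0, 0, -0.15]
    - [0, 0, -0.2]
    - [0, 0, -0.25]
    - [0, 0, -0.3]
    - [0, 0, -0.35]
    - [0, 0, -0.4]
    - [0, 0, -0.44]
    - [0, 0, -0.475]
  slide:
    - [-40, -43, 3]
    - [-80, -87, 6]
    - [-120, -130, 9]
    - [-160, -173, 12]
    - [-200, -217, 15]
    - [-240, -260, 18]
    - [-280, -303, 21]
    - [-320, -347, 24]
    - [-360, -390, 27]
    - [-400, -433, 30]
  claw: [60, 60, 60, 60, 60, 60, 60, 60, 60, 60]
  grip_force: 40

```text
t: 1.35
position: [0.4162, -0.0292, 0.2256]
tcp_rot: [-0.198, 3.135, 0.0]
force: [0.6, -0.1, 0.4]
width: 0.0599
grasp_force: 0.0
```

```bash
python3 -c "
from h import *
go([.485,-.1935,.20],7.2)"
```

```text
slide [ -47.7 -171.7   25.6] rot [0.0002 0.     0.0002]
```

Emit:
step_arm:
  rotation:
    - [0, 0, 0]
    - [0, 0, 0]
    - [0, 0, 0]
    - [0, 0, 0]
    - [0, 0, 0]
    - [0, 0, 0]
  slide:
    - [-14, -50, 8]
    - [-28, -100, 16]
    - [-40, -145, 22]
    - [-47.5, -171.5, 25.5]
    - [-47.5, -171.5, 25.5]
    - [-47.5, -171.5, 25.5]
  claw: [50, 50, 50, 50, 50, 50]

```text
t: 2.1
position: [0.484, -0.1906, 0.2002]
tcp_rot: [0.197, -3.135, -0.001]
force: [0.1, -0.4, -0.6]
width: 0.0501
grasp_force: 0.0
```

Run:
```python
from h import *
p,d,c=grab("wrist");cv2.imwrite("pics/w1.png",p);P=cloud(d,c);np.savez("w1.npz",p=p,P=P)
st=manip.state();print(st["position"],-np.array(c["R"]).T@np.array(c["t"]))
Q=P.reshape(-1,3);Q=Q[(abs(Q[:,0]-.485)<.07)&(abs(Q[:,1]+.193)<.08)]
T=Q[(Q[:,2]>.099)&(Q[:,2]<.108)&(Q[:,0]<.512)];print(len(T),cv2.minAreaRect(T[:,:2].astype(np.float32)))
W=Q[(Q[:,2]>.05)&(Q[:,2]<.058)];print("rim",len(W),cv2.minAreaRect(W[:,:2].astype(np.float32)))
```

```text
[ 0.48404419 -0.19035115  0.2003802 ] [ 0.40250008 -0.20171047  0.32956239]
689 ((0.48532330989837646, -0.19548380374908447), (0.05030645430088043, 0.00790930911898613), 7.169399261474609)
rim 2257 ((0.48517656326293945, -0.19505417346954346), (0.08040250837802887, 0.12971608340740204), 7.346618175506592)
```

View pics/w1.png

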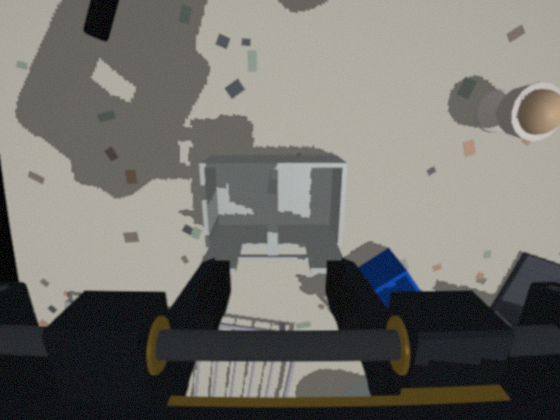

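The wrist view shows the grey bin centred near (272,210), with the fin top at (273,245) between the fingers. Fin centre is (0.4853,-0.1954), yaw 7.2°.

```bash
python3 -c "
from h import *
go([.4852,-.1953,.090],7.25)"
```

```text
slide [ -0.5  -5.1 110.4] rot [ 0.0004 -0.0002 -0.0005]
```

Emit:
step_arm:
  rotation:
    - [0, 0, 0]
    - [0, 0, 0]
    - [0, 0, 0]
    - [0, 0, 0]
    - [0, 0, 0]
    - [0, 0, 0]
    - [0, 0, 0]
    - [0, 0, 0]
    - [0, 0, 0]
    - [0, 0, 0]
  slide:
    - [-0.5, -5, 20]
    - [-0.5, -5, 50]
    - [-0.5, -5, 80]
    - [-0.5, -5, 100]
    - [-0.5, -5, 110]
    - [-0.5, -5, 110]
    - [-0.5, -5, 110]
    - [-0.5, -5, 110]
    - [-0.5, -5, 110]
    - [-0.5, -5, 110]
  claw: [50, 50, 50, 50, 50, 50, 30, 0, 0, 0]
  grip_force: 50

```text
t: 3.4
position: [0.4855, -0.1963, 0.0904]
tcp_rot: [-0.197, 3.135, -0.0]
force: [0.1, 0.2, 0.2]
width: 0.0121
grasp_force: 0.0
```

Emit:
step_arm:
  rotation:
    - [0, 0, 0]
    - [0, 0, 0]
    - [0, 0, 0]
  slide:
    - [0, 0, 0]
    - [0, 0, 0]
    - [0, 0, 0]
  claw: [0, 0, 0]
  grip_force: 50

```text
t: 3.78
position: [0.4855, -0.1961, 0.0903]
tcp_rot: [0.197, -3.135, -0.001]
force: [-0.6, 3.4, 3.6]
width: 0.0074
grasp_force: 50.0
```

Emit:
step_arm:
  rotation:
    - [0, 0, 0]
    - [0, 0, 0]
    - [0, 0, 0]
    - [0, 0, 0]
    - [0, 0, 0]
    - [0, 0, 0]
    - [0, 0, 0]
  slide:
    - [0, 0, -5]
    - [0, 0, -20]
    - [0, 0, -50]
    - [0, 0, -85]
    - [0, 0, -115]
    - [0, 0, -130]
    - [0, 0, -130]
  claw: [0, 0, 0, 0, 0, 0, 0]

```text
t: 4.65
position: [0.4857, -0.1966, 0.2208]
tcp_rot: [-0.196, 3.134, -0.002]
force: [0.1, 0.4, -4.4]
width: 0.0078
grasp_force: 50.0
```

```bash
python3 -c "
from h import *
print(manip.state()['force'],manip.state()['position'])
a=np.radians(-10.36);X=np.array([np.cos(a),np.sin(a)]);Y=np.array([-np.sin(a),np.cos(a)])
go([*(.455*X+.3185*Y),.2205],-10.36)"
```

```text
[ 0.10203438  0.3675332  -4.38336938] [ 0.48565361 -0.19657562  0.22084886]
slide [-7.250e+01  4.223e+02 -2.000e-01] rot [-0.0012  0.0013  0.3059]
```

Emit:
step_arm:
  rotation:
    - [0, 0, 0.02]
    - [0, 0, 0.05]
    - [0, 0, 0.09]
    - [0, 0, 0.13]
    - [0, 0, 0.17]
    - [0, 0, 0.21]
    - [0, 0, 0.25]
    - [0, 0, 0.28]
    - [0, 0, 0.3]
    - [0, 0, 0.306]
  slide:
    - [-4, 22, 0]
    - [-11, 66, 0]
    - [-20, 114, 0]
    - [-29, 170, 0]
    - [-39, 226, 0]
    - [-49, 282, 0]
    - [-58, 338, 0]
    - [-65, 380, 0]
    - [-70, 408, 0]
    - [-72.5, 422, 0]
  claw: [0, 0, 0, 0, 0, 0, 0, 0, 0, 0]

```text
t: 5.9
position: [0.5043, 0.2325, 0.219]
tcp_rot: [-0.282, -3.127, 0.001]
force: [0.0, 0.0, -2.8]
width: 0.0077
grasp_force: 50.0
```

Emit:
step_arm:
  rotation:
    - [0, 0, 0]
    - [0, 0, 0]
    - [0, 0, 0]
    - [0, 0, 0]
    - [0, 0, 0]
    - [0, 0, 0]
  slide:
    - [0, 0, 5]
    - [0, 0, 20]
    - [0, 0, 38]
    - [0, 0, 50]
    - [0, 0, 50]
    - [0, 0, 50]
  claw: [0, 0, 0, 0, 0, 0]

```text
t: 6.65
position: [0.5051, 0.2313, 0.1707]
tcp_rot: [0.284, 3.128, 0.0]
force: [0.9, -0.6, -4.0]
width: 0.0079
grasp_force: 50.0
```

Run:
```python
from h import *
a=np.radians(-10.36);X=np.array([np.cos(a),np.sin(a),0]);Y=np.array([-np.sin(a),np.cos(a),0])
st=manip.state();pos=st["position"];print("TCP X,Y,z",pos@X,pos@Y,pos[2],st["force"],st["wrist_torque"])
go([*(.455*X+.3185*Y)[:2],.1708],-10.36,st)
p,d,c=grab("side");cv2.imwrite("pics/s2.png",p);P=cloud(d,c);np.savez("s2.npz",p=p,P=P)
Q=P.reshape(-1,3);L=np.c_[Q@X-pos@X,Q@Y-pos@Y,Q[:,2]-pos[2]+.0903]
w=L[(abs(L[:,0])<.048)&(abs(L[:,1])<.085)&(L[:,2]>.045)&(L[:,2]<.0575)]
print("rim",len(w),cv2.minAreaRect(w[:,:2].astype(np.float32)))
cv2.imwrite("pics/s2c.png",cv2.resize(p[120:400,60:420],None,fx=2,fy=2,interpolation=2))
```

```text
TCP X,Y,z 0.45525074373940694 0.3183089553038665 0.17066603650902262 [ 0.91036008 -0.58989044 -4.01090175] [-0.01236757 -0.02772728  0.02154581]
slide [ 0.3  0.2 -0.1] rot [ 0.0003  0.0008 -0.0002]
rim 1912 ((-9.271502494812012e-05, 0.0002574548125267029), (0.1337568461894989, 0.08097942173480988), 89.85670471191406)
```

View pics/s2c.png

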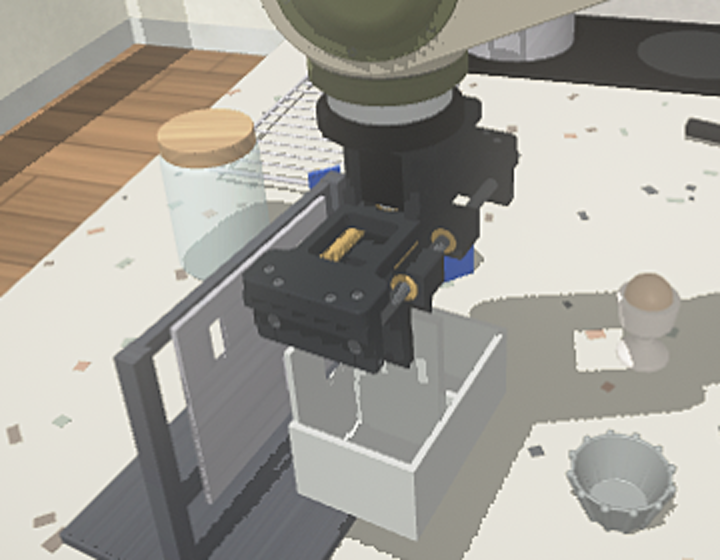

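The side crop shows the bin held level in front of the strip, its back facing the slots, with the near slot at (217,338). I move in to just short of contact.

Emit:
step_arm:
  rotation:
    - [0, 0, 0]
    - [0, 0, 0]
    - [0, 0, 0]
    - [0, 0, 0]
    - [0, 0, 0]
    - [0, 0, 0]
    - [0, 0, 0]
    - [0, 0, 0]
    - [0, 0, 0]
  slide:
    - [-10, 0.2, 0]
    - [-25, 0.2, 0]
    - [-38, 0.2, 0]
    - [-46, 0.2, 0]
    - [-48, 0.2, 0]
    - [-50, 0.2, 0]
    - [-51.5, 0.2, 0]
    - [-52.5, 0.2, 0]
    - [-53, 0.2, 0]
  claw: [0, 0, 0, 0, 0, 0, 0, 0, 0]

```text
t: 7.82
position: [0.5564, 0.2224, 0.1702]
tcp_rot: [-0.283, -3.127, -0.0]
force: [-4.3, 1.0, -2.7]
width: 0.0073
grasp_force: 50.0
```

```bash
cat >> h.py <<'E'
def rep():
    a=np.radians(-10.36);X=np.array([np.cos(a),np.sin(a),0]);Y=np.array([-np.sin(a),np.cos(a),0])
    s=manip.state();p,f,m=s["position"],s["force"],s["wrist_torque"]
    print("t",s["t"],"X %.4f Y %.4f z %.4f"%(p@X,p@Y,p[2]),"F XYZ",np.round([f@X,f@Y,f[2]],1),"M XYZ",np.round([m@X,m@Y,m[2]],2))
E
python3 -c "from h import *;rep()"
```

```text
t 7.825 X 0.5073 Y 0.3188 z 0.1702 F XYZ [-4.4  0.2 -2.7] M XYZ [ 0.09  0.7  -0.17]
```

Light contact of 4 N at X=0.507, the depth where tabs that miss stop on the strip. I feel sideways in small steps.

Emit:
step_arm:
  rotation:
    - [0, 0, 0]
    - [0, 0, 0]
    - [0, 0, 0]
  slide:
    - [-0.5, -0.5, 0]
    - [-0.5, -1, 0]
    - [-0.5, -1, 0]
  claw: [0, 0, 0]

```text
t: 8.2
position: [0.5563, 0.2216, 0.17]
tcp_rot: [-0.283, -3.127, -0.001]
force: [-4.3, 3.8, -2.3]
width: 0.0079
grasp_force: 50.0
```

```bash
python3 -c "from h import *;rep()"
```

```text
t 8.2 X 0.5074 Y 0.3180 z 0.1700 F XYZ [-4.9  3.  -2.3] M XYZ [ 0.39  0.78 -0.09]
```

Emit:
step_arm:
  rotation:
    - [0, 0, 0]
    - [0, 0, 0]
    - [0, 0, 0]
  slide:
    - [0, -0.5, 0]
    - [0, -1, 0]
    - [0, -1, 0]
  claw: [0, 0, 0]

```text
t: 8.57
position: [0.5573, 0.2199, 0.1703]
tcp_rot: [0.283, 3.128, -0.0]
force: [-0.3, 0.2, -3.6]
width: 0.0077
grasp_force: 50.0
```

```bash
python3 -c "from h import *;rep()"
```

```text
t 8.575 X 0.5087 Y 0.3165 z 0.1703 F XYZ [-0.4  0.2 -3.6] M XYZ [ 0.01  0.   -0.  ]
```

The contact force vanished and X advanced, so the tabs are entering the slots. I push in gently.

Emit:
step_arm:
  rotation:
    - [0, 0, 0]
    - [0, 0, 0]
    - [0, 0, 0]
    - [0, 0, 0]
    - [0, 0, 0]
  slide:
    - [-1, -0.3, 0]
    - [-2, -0.5, 0]
    - [-3, -0.5, 0]
    - [-4, -0.5, 0]
    - [-4, -0.5, 0]
  claw: [0, 0, 0, 0, 0]

```text
t: 9.2
position: [0.561, 0.2188, 0.1702]
tcp_rot: [0.284, 3.129, 0.0]
force: [0.4, 0.3, -4.0]
width: 0.0074
grasp_force: 50.0
```

```bash
python3 -c "from h import *;rep()"
```

```text
t 9.2 X 0.5125 Y 0.3161 z 0.1702 F XYZ [ 0.4  0.4 -4. ] M XYZ [ 0.03 -0.   -0.  ]
```

Emit:
step_arm:
  rotation:
    - [0, 0, 0]
    - [0, 0, 0]
    - [0, 0, 0]
    - [0, 0, 0]
    - [0, 0, 0]
    - [0, 0, 0]
  slide:
    - [-1, 0, 0]
    - [-2, 0, 0]
    - [-3, 0, 0]
    - [-4, 0, 0]
    - [-4.5, 0, 0]
    - [-4.5, 0, 0]
  claw: [0, 0, 0, 0, 0, 0]

```text
t: 9.95
position: [0.5651, 0.2181, 0.1702]
tcp_rot: [-0.284, -3.128, -0.0]
force: [-0.3, 1.1, -3.7]
width: 0.0075
grasp_force: 50.0
```

```bash
python3 -c "from h import *;rep()"
```

```text
t 9.95 X 0.5167 Y 0.3162 z 0.1702 F XYZ [-0.5  1.  -3.7] M XYZ [ 0.03  0.31 -0.12]
```

Emit:
step_arm:
  rotation:
    - [0, 0, 0]
    - [0, 0, 0]
    - [0, 0, 0]
    - [0, 0, 0]
    - [0, 0, 0]
    - [0, 0, 0]
    - [0, 0, 0]
  slide:
    - [0, 0, 1]
    - [0, 0, 2]
    - [0, 0, 4]
    - [0, 0, 6]
    - [0, 0, 7]
    - [0, 0, 8]
    - [0, 0, 8]
  claw: [0, 0, 0, 0, 0, 0, 0]
  grip_force: 60

```text
t: 10.82
position: [0.5652, 0.2181, 0.1624]
tcp_rot: [-0.283, -3.129, -0.0]
force: [-4.7, 0.7, 0.8]
width: 0.0074
grasp_force: 60.0
```

```bash
python3 -c "from h import *;rep()"
```

```text
t 10.825 X 0.5167 Y 0.3162 z 0.1624 F XYZ [-4.7 -0.1  0.8] M XYZ [-0.02  0.82 -0.13]
```

Emit:
step_arm:
  rotation:
    - [0, 0, 0]
    - [0, 0, 0]
    - [0, 0, 0]
    - [0, 0, 0]
    - [0, 0, 0]
    - [0, 0, 0]
  slide:
    - [0, 0, 1]
    - [0, 0, 2]
    - [0, 0, 3]
    - [0, 0, 4]
    - [0, 0, 5]
    - [0, 0, 5]
  claw: [0, 0, 0, 0, 0, 0]

```text
t: 11.58
position: [0.5651, 0.2181, 0.1569]
tcp_rot: [-0.283, -3.128, 0.0]
force: [-4.6, 2.0, -1.9]
width: 0.0071
grasp_force: 60.0
```

```bash
python3 -c "from h import *;rep()"
```

```text
t 11.575 X 0.5167 Y 0.3161 z 0.1569 F XYZ [-4.9  1.1 -1.9] M XYZ [ 0.04  0.74 -0.01]
```

Emit:
step_arm:
  rotation:
    - [0, 0, 0]
    - [0, 0, 0]
    - [0, 0, 0]
    - [0, 0, 0]
    - [0, 0, 0]
    - [0, 0, 0]
  slide:
    - [0, 0, 1]
    - [0, 0, 2]
    - [0, 0, 3]
    - [0, 0, 4]
    - [0, 0, 5]
    - [0, 0, 5]
  claw: [0, 0, 0, 0, 0, 0]

```text
t: 12.32
position: [0.5651, 0.218, 0.1518]
tcp_rot: [-0.284, -3.128, 0.0]
force: [-5.3, 1.4, -5.8]
width: 0.0079
grasp_force: 60.0
```

```bash
python3 -c "from h import *;rep()"
```

```text
t 12.325 X 0.5167 Y 0.3161 z 0.1518 F XYZ [-5.5  0.4 -5.8] M XYZ [-0.02  0.73 -0.07]
```

Emit:
step_arm:
  rotation:
    - [0, 0, 0]
    - [0, 0, 0]
    - [0, 0, 0]
    - [0, 0, 0]
  slide:
    - [0, 0, 0.5]
    - [0, 0, 1]
    - [0, 0, 1.5]
    - [0, 0, 1.5]
  claw: [0, 0, 0, 0]

```text
t: 12.82
position: [0.5652, 0.2181, 0.1511]
tcp_rot: [-0.284, -3.129, -0.0]
force: [-6.3, 0.6, -1.2]
width: 0.0074
grasp_force: 60.0
```

```bash
python3 -c "from h import *;rep()"
```

```text
t 12.825 X 0.5168 Y 0.3161 z 0.1511 F XYZ [-6.3 -0.6 -1.2] M XYZ [-0.08  0.99 -0.07]
```

Emit:
step_arm:
  rotation:
    - [0, 0, 0]
    - [0, 0, 0]
    - [0, 0, 0]
  slide:
    - [0, 0, 0.5]
    - [0, 0, 1]
    - [0, 0, 1]
  claw: [0, 0, 0]

```text
t: 13.2
position: [0.5652, 0.2181, 0.1504]
tcp_rot: [0.283, 3.129, 0.0]
force: [-7.5, 0.3, -0.1]
width: 0.0073
grasp_force: 60.0
```

Run:
```python
from h import *
rep()
p,d,c=grab("side");cv2.imwrite("pics/s3c.png",cv2.resize(p[150:400,80:380],None,fx=2.4,fy=2.4,interpolation=2))
```

```text
t 13.2 X 0.5168 Y 0.3162 z 0.1504 F XYZ [-7.4 -1.  -0.1] M XYZ [-0.13  1.09 -0.09]
```

View pics/s3c.png

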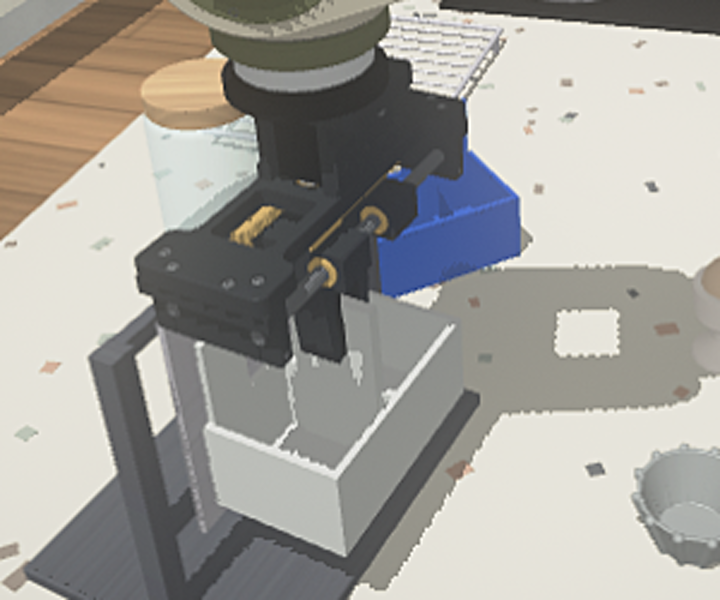

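The side crop shows the bin seated close against the strip. Vertical force is only starting to rise, so I press on in small steps.

Emit:
step_arm:
  rotation:
    - [0, 0, 0]
    - [0, 0, 0]
    - [0, 0, 0]
  slide:
    - [0, 0, 0.5]
    - [0, 0, 1]
    - [0, 0, 1]
  claw: [0, 0, 0]

```text
t: 13.62
position: [0.5652, 0.2181, 0.1503]
tcp_rot: [0.283, 3.128, 0.001]
force: [-9.9, -0.2, 6.9]
width: 0.0074
grasp_force: 60.0
```

```bash
python3 -c "from h import *;rep()"
```

```text
t 13.625 X 0.5168 Y 0.3162 z 0.1503 F XYZ [-9.7 -2.   6.9] M XYZ [-0.3   1.42 -0.09]
```

Emit:
step_arm:
  rotation:
    - [0, 0, 0]
    - [0, 0, 0]
    - [0, 0, 0]
  slide:
    - [0, 0, 0.5]
    - [0, 0, 1]
    - [0, 0, 1]
  claw: [0, 0, 0]

```text
t: 14.0
position: [0.5652, 0.2181, 0.1502]
tcp_rot: [0.283, 3.127, 0.001]
force: [-11.7, -0.9, 13.3]
width: 0.0073
grasp_force: 60.0
```

```bash
python3 -c "from h import *;rep()"
```

```text
t 14.0 X 0.5168 Y 0.3162 z 0.1502 F XYZ [-11.4  -2.9  13.3] M XYZ [-0.41  1.82 -0.08]
```

z stopped at 0.1502, which is home, with the force rising firmly. I relax and tug up lightly to test the lock.

Emit:
step_arm:
  rotation:
    - [0, 0, 0]
    - [0, 0, 0]
    - [0, 0, 0]
    - [0, 0, 0]
    - [0, 0, 0]
  slide:
    - [0.5, 0, -1]
    - [1, 0, -2]
    - [1, 0, -3]
    - [1, 0, -4]
    - [1, 0, -4]
  claw: [0, 0, 0, 0, 0]

```text
t: 14.62
position: [0.5646, 0.2181, 0.1516]
tcp_rot: [0.284, 3.129, -0.0]
force: [0.2, -0.6, -3.7]
width: 0.0076
grasp_force: 60.0
```

```bash
python3 -c "from h import *;rep()"
```

```text
t 14.625 X 0.5161 Y 0.3161 z 0.1516 F XYZ [ 0.3 -0.5 -3.7] M XYZ [0.03 0.02 0.02]
```

Emit:
step_arm:
  rotation:
    - [0, 0, 0]
    - [0, 0, 0]
    - [0, 0, 0]
  slide:
    - [0, 0, -0.7]
    - [0, 0, -1.5]
    - [0, 0, -1.5]
  claw: [0, 0, 0]

```text
t: 15.0
position: [0.564, 0.2182, 0.1526]
tcp_rot: [-0.284, -3.127, 0.001]
force: [0.1, 0.5, -10.8]
width: 0.0073
grasp_force: 60.0
```

```bash
python3 -c "from h import *;rep()"
```

```text
t 15.0 X 0.5156 Y 0.3160 z 0.1526 F XYZ [  0.    0.6 -10.8] M XYZ [0.03 0.2  0.04]
```

The tug meets a stop after about 2 mm of play (7 N beyond the bin's weight), so the catch is locked. I press back to home and let go.

Emit:
step_arm:
  rotation:
    - [0, 0, 0]
    - [0, 0, 0]
    - [0, 0, 0]
    - [0, 0, 0]
    - [0, 0, 0]
  slide:
    - [-0.4, 0, 1]
    - [-0.8, 0, 2]
    - [-1, 0, 3]
    - [-1, 0, 3.8]
    - [-1, 0, 3.8]
  claw: [0, 0, 0, 0, 0]

```text
t: 15.62
position: [0.5652, 0.2182, 0.1503]
tcp_rot: [0.283, 3.128, 0.001]
force: [-5.9, 0.7, 2.2]
width: 0.0075
grasp_force: 60.0
```

```bash
python3 -c "from h import *;rep()"
```

```text
t 15.625 X 0.5168 Y 0.3163 z 0.1503 F XYZ [-6.  -0.4  2.2] M XYZ [-0.05  0.9  -0.11]
```

Emit:
step_arm:
  rotation:
    - [0, 0, 0]
    - [0, 0, 0]
    - [0, 0, 0]
    - [0, 0, 0]
    - [0, 0, 0]
  slide:
    - [0, 0, 0]
    - [0, 0, 0]
    - [0, 0, 0]
    - [0, 0, 0]
    - [0, 0, 0]
  claw: [12, 24, 40, 40, 40]

```text
t: 16.25
position: [0.5654, 0.218, 0.1494]
tcp_rot: [0.284, 3.129, -0.0]
force: [0.1, -0.3, -0.6]
width: 0.0402
grasp_force: 0.0
```

```bash
python3 -c "from h import *;rep()"
```

```text
t 16.25 X 0.5170 Y 0.3161 z 0.1494 F XYZ [ 0.2 -0.2 -0.6] M XYZ [ 0.03  0.04 -0.  ]
```

Released. I rise clear, back away, and check.

Emit:
step_arm:
  rotation:
    - [0, 0, 0]
    - [0, 0, 0]
    - [0, 0, 0]
    - [0, 0, 0]
    - [0, 0, 0]
    - [0, 0, 0]
    - [0, 0, 0]
    - [0, 0, 0]
    - [0, 0, 0]
    - [0, 0, 0]
  slide:
    - [1, 0, -10]
    - [1, 0, -30]
    - [1, 0, -55]
    - [5, 0, -90]
    - [30, 0, -120]
    - [70, 0, -140]
    - [120, 0, -150]
    - [160, 0, -150]
    - [190, 0, -150]
    - [200, 0, -150]
  claw: [40, 40, 40, 40, 40, 40, 40, 40, 40, 40]

```text
t: 17.5
position: [0.3674, 0.2542, 0.3004]
tcp_rot: [0.282, 3.128, 0.001]
force: [0.2, 0.0, 0.5]
width: 0.0399
grasp_force: 0.0
```

Run:
```python
from h import *
rep()
a=np.radians(-10.36);X=np.array([np.cos(a),np.sin(a),0]);Y=np.array([-np.sin(a),np.cos(a),0])
p,d,c=grab("side");P=cloud(d,c);L=np.dstack([P@X-.5168,P@Y-.3163,P[...,2]-.060]).reshape(-1,3)
f=L[(abs(L[:,0])<.024)&(abs(L[:,1])<.012)&(L[:,2]>.09)];print("fin top z",np.percentile(f[:,2],[50,95,99]),"x",np.percentile(f[:,0],[1,99]))
w=L[(abs(L[:,0])<.045)&(abs(L[:,1])<.08)&(L[:,2]>.04)&(L[:,2]<.075)&(L[:,0]<-.036)];print("front rim z",np.percentile(w[:,2],[90,98]))
cv2.imwrite("pics/s4c.png",cv2.resize(p[190:390,90:300],None,fx=2.9,fy=2.9,interpolation=2))
```

```text
t 17.5 X 0.3157 Y 0.3162 z 0.3004 F XYZ [0.2 0.1 0.5] M XYZ [-0.04 -0.03  0.05]
fin top z [0.10141323 0.10465231 0.10522599] x [-0.02356903  0.02347184]
front rim z [0.05504955 0.05591338]
```

View pics/s4c.png

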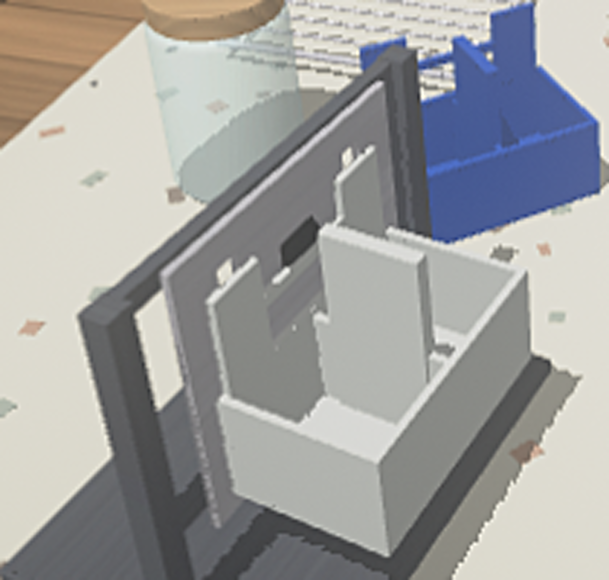

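The final crop shows the bin hanging level and home on the strip. The black catch nose, at (300,243), is out above the crossbar, and the other things look untouched.

```bash
python3 -c "
from h import *
print(manip.sign_off())"
```

```text
the job is handed in; nothing more can be done
None
```

The grey bin hangs fully home on the stand with the catch snapped out over its crossbar; contact readings reached at most about 17 N, the robot is clear of everything, and the job was handed in after 17.5 s.

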